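# Puff the board holder clean, then hold its spring jaw open at the mark

## Robot

A 6-joint arm with a two-finger parallel gripper is mounted at the origin on the work surface. World frame = base frame: x ahead of the robot, y to its left, z up, the work surface at z = 0. Lengths are in mm, angles in rad, forces in N, time in s.
With the tool pointing down it reaches from about 275 to 750 mm from the base axis. Payload 10.2 kg.
Tool frame: the origin (TCP) lies midway between the tips of the shut fingers; the grasp point (between the pads) lies 19 mm behind it; z points along the fingers, y is the line along which they close (so a half turn about z gives the same grasp; the last joint's range is limited). The gripper opens to 85 mm and grips with 20 to 120 N. Pads are 22 mm wide; open, the fingers measure 114 mm over their backs; the gripper's body (76 mm by 85 mm) begins 54 mm behind the grasp point. The pads swing forward as they close: fully open they stand 13 mm farther back than shut.
Start: joints at [0.938, 0.313, 1.498, -0, 1.331, -0.223], TCP at [209.187, 481.531, 231.294] pointing down, gripper open.
Joint ranges: [-2.94, 2.94], [-0.97, 2.17], [0.19, 2.56], [-1.23, 4.37], [0.02, 3.11], [-2.88, 2.88]. Speed limits (rad/s): [2.39, 2.39, 3.01, 3.14, 3.14, 3.14].

## Interface

Orientations are given as a unit quaternion [w, x, y, z].
In Python, from rig import ctrl gives the robot as it stands.
- The arm moves only by the tool send_rows, never from a script. Its argument "targets" is a list of rows, each an object with "offset": the shift along the world's x, y, z in cm, a list of three; "spin": the turn about the world's z in rad. A call has 1 to 8 rows; each row is the pose to reach, as a shift and turn from the pose commanded when the call began; what a row does not reach only later rows make up. A row lasts 1/12 s, in which the tool goes at most 41.7 mm and 7.16 degrees, less where a joint would pass 70% of its speed; a pose out of reach is approached as far as the arm can. A call with a gripper value outside its range is refused whole. "grip" is the opening, from 0 (shut) to 1 (fully open), set as the call begins (left out, the last holds). The fingers move at their own pace and stop on an object; "squeeze" is the grip in N (left out, the last holds). Time passes only in rows, so rows that repeat a pose let the fingers close. It gives the time, the measured TCP pose, the force, the opening and the grip force at its end, in the units of the state.
- ctrl.sense(): the state, without advancing time (a new reading comes with each control period).
- ctrl.capture(name): name is "side" or "top" or "wrist"; returns (picture, depth): 384x512x3 uint8, red, green, blue; 384x512 float32, mm along the optical axis (not along the pixel's ray), 0 where there is no reading.
- ctrl.calibration(name): a dict with "fx", "fy", "cx", "cy" (pixels), "view" (4x4, takes a point from world to camera coordinates); the wrist camera has in their place "mount" (4x4, takes a point from camera to tool coordinates, whose origin is the TCP and whose axes are the flange's). Camera axes: x right, y down, z forward; pixel columns grow to the right and rows downward; lengths in mm; the calibration is good to about 2 mm. A picture is of the moment at which its call begins: read the wrist's pose just before it. calibration takes no time and is no camera call.
- ctrl.finish_job(): hands the job in; it is judged then, once.
Trained networks look in the newest picture that a camera, given by its name, has taken for a name from the list of things; names that differ only in an ending like _2 or _b are one class to them, and where a whole thing is asked for, a point or a joint stands for the part that bears it (a point fixed in the world has none). Each returns a list of dicts, best first, with "conf" (0 to 1); they miss things now and then, are a little off and sometimes report something else, mostly with a low value. They report only what shows in the picture. A call takes as long as a camera call. They do not tell look-alikes from the thing itself.
- ctrl.search_frame(camera, query): "box" ([left, top, right, bottom] in pixels, round what is visible of it).
- ctrl.place_of(camera, query): "uv" ([column, row] in pixels: a listed point, or the origin of a listed thing).
The state is a dict: "time_s": time; "joints": joint angles; "dq": joint speeds; "tau": joint torques, N m; "eef_pos": TCP position; "ee_rot": TCP orientation; "force": force on the tool from outside, world axes, zero at the start; "wrist_torque": the same for the moment, N m; "grip_width": opening from 0.0 (shut) to 1.0 (fully open); "grip_force": force on a finger pad.
Only numpy, scipy, OpenCV 4.12 (cv2) and the standard library are available. Lean on these libraries where they do the work, as an engineer would, in place of code of your own. Each camera call takes 0.05 s, during which the arm holds its last target. There are 200 camera calls.

## Task

Make the circuit-board holder ready for its next board: first, with the jaw still closed, press the green-tipped air paddle fully down to its stop, stay there about half a second so that the jaws are blown clean, and let it come up again. Then take the orange fin of the holder's spring-loaded jaw, pull the jaw out until its yellow finger is level with the red marker on the scale, and keep it there: the program finishes while the gripper still holds the jaw at the mark against its spring. Leave the red marker and everything else on the bench where they are.

Things in the scene. Friction and masses are not known exactly. Their poses are not given: they have to be found in the camera images.
- holder_base (a point): Board holder, fixed to the bench: blue base plate 220 x 160 x 14 mm. This point: centre of its underside, on the bench. x runs along the slide to the fixed jaw, z up; the moving jaw opens along -x, roughly towards the robot. Fixed jaw 22 x 100 mm, top 64 mm up, at x = +83 mm; front bracket at x = -100 mm, top 48 mm up. White scale rail on the +y side.
- jaw_fin (a point): Orange pull fin on the dark steel moving jaw, to grip from above: 10 mm thick along the holder's x (the slide), 40 mm wide along y, 45 to 97 mm above the bench. This point: the fin's middle, 78 mm above the bench; axes as the holder's. The jaw below is 24 x 100 mm, its top 45 mm above the bench. Closed, the point is above the holder's x = y = 0.
- jaw (a joint): How far the moving jaw is pulled out, m: 0 = closed (where its spring returns it), 0.075 = end stop, beyond every mark. The spring pulls it shut with about 5 N at 0, rising 1.4 N per 10 mm (13 N at 58 mm).
- jaw_index (a point): End of the yellow index finger on the +y end of the moving jaw, 42 mm above the bench, on the jaw's centre line (same x in the holder as the fin); 8 mm wide along the slide. Same axes as the holder.
- mark_line (a point): Tip of the red marker on the scale rail, 42 mm above the bench, 8 mm wide along the slide; set 30 to 58 mm along the holder's -x from the closed jaw's yellow finger, differently each time. Axes as the holder's. The jaw is at the mark when jaw_index and mark_line are level along the holder's x. Only friction holds the marker.
- paddle_pad (a point): Place to press: middle of the green end (36 mm long) of the black air paddle, on its upper surface, 58 mm above the bench at rest, 38 mm when fully down. Paddle 100 x 62 x 6 mm on a grey fixed base 130 x 85 mm, green end roughly towards the robot; x points level from here to the hinge, 75 mm away, z up (at rest). Its spring pushes back with 3 N at rest, 6.5 N at the stop.
- paddle (a joint): Angle of the air paddle, rad: 0 = up (spring-returned), 0.26 = fully down on its stop, tread level.
- spool: Bystander: solder spool with blue flanges, 48 mm across, 26 mm high; origin under its centre.
- flux: Bystander: small upright bottle with red cap, 34 mm across, 85 mm high; origin under its centre.
- mug: Bystander: white mug, 76 mm across, 85 mm high; origin under its centre.
- board: Bystander: green circuit board with parts on it, 90 x 60 mm, 12 mm high, lying flat; origin under its centre.
- jar: Bystander: amber jar with white lid, 44 mm across, 45 mm high; origin under its centre.
- brush: Bystander: brush lying on the bench; origin under its middle.
- driver: Bystander: screwdriver lying on the bench; origin under its middle.
There are look-alikes about, which are no part of the job. Leave any turquoise look-alike of the part that bears paddle_pad alone.

How it is judged:
By the outcome, as a careful person would: the job done as asked, in the order asked, and still so for the second after the job is handed in, while the arm keeps its last pose, push and grip.
It also fails if it takes over 51 s, if anything falls off the work surface, if the arm or the gripper's body presses on something with over 40 N, if the wrist force passes 120 N, or if a joint passes its speed limit or range.

## Working session

There is one attempt and no reset: what is moved stays moved. The work goes in short steps, Python scripts to look and compute and a tool call to move; the robot and the scene stay as the last step left them, time stands still between calls to the robot, and variables do not carry over. Pictures are saved under pics/ and viewed, at most 10 in all, crops included, and the job is handed in when it is done.

Besides the shell and the picture viewer there is one more tool, called after "Request:" by a JSON object that holds its "fn" and its "kwargs", one argument or row to a line. send_rows: Moves the arm, as the interface text tells. Its arguments: {"type":"object","properties":{"targets":{"type":"array"},"grip":{"type":"number"},"squeeze":{"type":"number"}},"required":["targets"]}

```bash
mkdir -p pics; cat > h.py <<'E'
import numpy as np, cv2
from rig import ctrl
from scipy.spatial.transform import Rotation as R
def cam(n):
    c=ctrl.calibration(n)
    if 'view' in c: V=np.array(c['view'])
    else:
        s=ctrl.sense(); T=np.eye(4); q=s['ee_rot']; T[:3,:3]=R.from_quat([q[1],q[2],q[3],q[0]]).as_matrix(); T[:3,3]=s['eef_pos']
        V=np.linalg.inv(T@np.array(c['mount']))
    return c,V
def pt(cv,uv,d):
    c,V=cv; p=np.array([(uv[0]-c['cx'])/c['fx']*d,(uv[1]-c['cy'])/c['fy']*d,d,1]); return (np.linalg.inv(V)@p)[:3]
def ray(cv,uv):
    o=np.linalg.inv(cv[1])[:3,3]; r=pt(cv,uv,1000)-o; return o,r/np.linalg.norm(r)
def atz(cv,uv,z):
    o,r=ray(cv,uv); return o+r*(z-o[2])/r[2]
def tri(a,b):
    (o,r),(p,s)=a,b; t=np.linalg.lstsq(np.c_[r,-s],p-o,rcond=None)[0]; x=o+r*t[0];y=p+s*t[1]; return (x+y)/2,np.linalg.norm(x-y)
def dep(D,uv,k=2):
    u,v=int(round(uv[0])),int(round(uv[1])); w=D[max(v-k,0):v+k+1,max(u-k,0):u+k+1]; w=w[w>0]; return np.median(w) if w.size else 0
def proj(cv,p):
    c,V=cv; q=V@np.r_[p,1]; return np.array([c['fx']*q[0]/q[2]+c['cx'],c['fy']*q[1]/q[2]+c['cy']])
E
python3 - <<'E'
from h import *
np.set_printoptions(precision=1,suppress=True)
print(ctrl.sense())
for n in ['top','side']:
    cv=cam(n); P,D=ctrl.capture(n); cv2.imwrite(f'pics/{n}0.png',P[:,:,::-1]); np.save(f'pics/{n}0.npy',D)
    for q in ['holder_base','jaw_fin','jaw_index','mark_line','paddle_pad']:
        for r in ctrl.place_of(n,q)[:3]:
            d=dep(D,r['uv']); print(n,q,round(r['conf'],2),np.array(r['uv']),pt(cv,r['uv'],d))
E
```

```text
{'time_s': 0.0, 'joints': array([ 0.9,  0.3,  1.5,  0. ,  1.3, -0.2]), 'dq': array([ 0., -0., -0., -0., -0., -0.]), 'tau': array([  0. , -41.2, -26. ,  -0. ,   0. ,  -0. ]), 'eef_pos': array([209. , 481.3, 230.7]), 'ee_rot': array([-0. ,  0.2,  1. , -0. ]), 'force': array([ 0.2, -0.5,  0.4]), 'wrist_torque': array([ 0.1,  0.1, -0. ]), 'grip_force': 0.0, 'grip_width': 1.0008024570696448}
top jaw_fin 0.68 [188.2 169.8] [614.3 200.6  73.7]
top jaw_index 0.63 [177.3 166. ] [630.7 239.5  45. ]
top mark_line 0.48 [171.8 177.6] [596.9 259.3  24.1]
top paddle_pad 0.83 [417.7 263.7] [ 340.3 -502.9   57.4]
top paddle_pad 0.66 [318.5 190.3] [ 560.2 -201.2   55.9]
side holder_base 0.59 [243.8 187.2] [589.1 157.2  25.1]
side holder_base 0.31 [232.  169.8] [598.  265.1  40.4]
side jaw_fin 0.78 [242.4 171.9] [615.1 216.4  49.6]
side jaw_fin 0.48 [294.3 237.3] [ 561.4 -192.6   52.8]
side jaw_index 0.5 [237.5 169.3] [651.4 330.8  -1.6]
side mark_line 0.59 [231.8 168.2] [635.7 347.9  -0.4]
side paddle_pad 0.88 [286.4 354. ] [ 342.1 -497.    55.9]
side paddle_pad 0.58 [292.7 239.5] [ 547.7 -205.3   59. ]
```

View pics/top0.png

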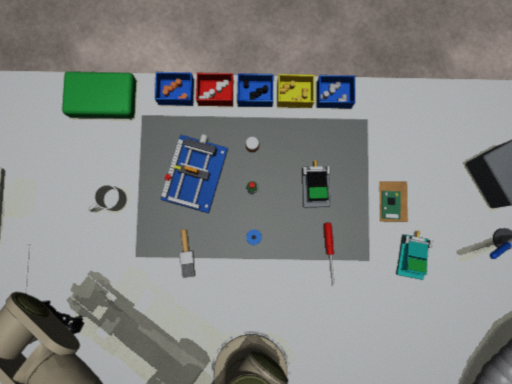

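View pics/side0.png

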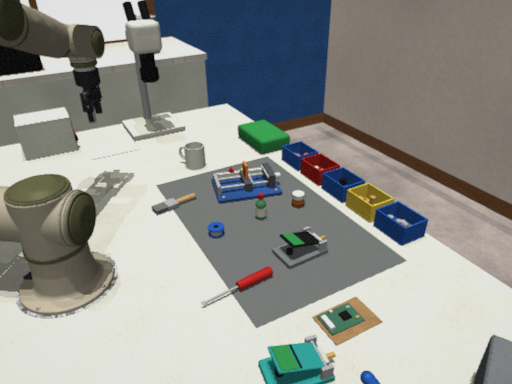

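The top view shows the black paddle with the grey base at (318,190) on the mat. The turquoise look-alike is at (415,255). The holder is at (195,173), its fin at about (188,170) and the red marker at (168,177). The side view agrees. I'll move the wrist camera nearer to the holder.

Request:
{"fn": "send_rows", "kwargs": {
  "targets": [
    {"offset": [3, -3, 1]},
    {"offset": [6, -6, 2]},
    {"offset": [9, -9.5, 3]},
    {"offset": [12, -13, 4]},
    {"offset": [15, -16.5, 5]},
    {"offset": [18, -20, 6]},
    {"offset": [21, -24, 7]},
    {"offset": [24, -27, 7]}
  ],
  "grip": 0
}}

```text
invalid input
```

```bash
cat > w.py <<'E'
from h import *
import sys
np.set_printoptions(precision=1,suppress=True)
tag=sys.argv[1]; qs=sys.argv[2:]
s=ctrl.sense(); print(s['time_s'],s['eef_pos'],R.from_quat(np.r_[s['ee_rot'][1:],s['ee_rot'][0]]).as_matrix().round(2).tolist())
cv=cam('wrist'); P,D=ctrl.capture('wrist'); cv2.imwrite(f'pics/{tag}.png',P[:,:,::-1]); np.savez(f'pics/{tag}.npz',D=D,V=cv[1])
print('cam at',np.linalg.inv(cv[1])[:3,3],'axis',np.linalg.inv(cv[1])[:3,2])
for q in qs:
    for r in ctrl.place_of('wrist',q)[:2]:
        d=dep(D,r['uv']); print(q,round(r['conf'],2),np.array(r['uv']),pt(cv,r['uv'],d))
E
python3 w.py w1 holder_base jaw_fin jaw_index mark_line
```

```text
0.6 [209.2 481.5 231.3] [[-0.92, 0.4, -0.0], [0.4, 0.92, 0.0], [0.0, 0.0, -1.0]]
cam at [149.7 507.5 373.8] axis [ 0.2 -0.1 -1. ]
```

Request:
{"fn": "send_rows", "kwargs": {
  "targets": [
    {"offset": [3, -3, 1], "spin": 0},
    {"offset": [6, -6, 2], "spin": 0},
    {"offset": [9, -9.5, 3], "spin": 0},
    {"offset": [12, -13, 4], "spin": 0},
    {"offset": [15, -16.5, 5], "spin": 0},
    {"offset": [18, -20, 6], "spin": 0},
    {"offset": [21, -24, 7], "spin": 0},
    {"offset": [24, -27, 7], "spin": 0}
  ],
  "grip": 0
}}

```text
time_s: 1.52
eef_pos: [426.6, 236.0, 299.4]
ee_rot: [0.001, 0.203, 0.979, 0.0]
force: [0.8, 1.5, -0.5]
grip_width: -0.001
grip_force: 0.0
```

```bash
python3 w.py w2 holder_base jaw_fin jaw_index mark_line
```

```text
1.5167 [426.6 236.  299.4] [[-0.92, 0.4, 0.0], [0.4, 0.92, 0.0], [-0.0, 0.0, -1.0]]
cam at [366.8 261.8 441.8] axis [ 0.2 -0.1 -1. ]
jaw_index 0.63 [320.7 300.3] [426.4 258.6 352.8]
mark_line 0.61 [316.8 272.4] [605.  256.5  23.2]
```

View pics/w2.png

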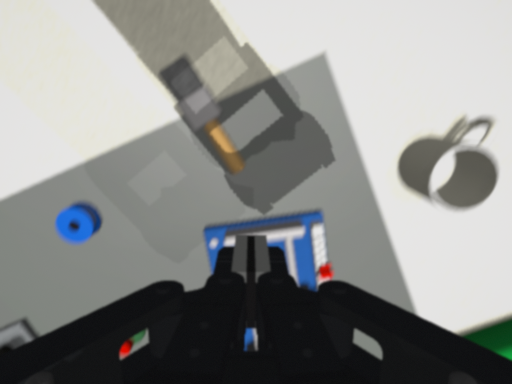

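The wrist view shows the holder's near end at (265,235) and the red marker at (325,271), partly hidden by the gripper. The camera looks back towards the robot, so I'll move on outward.

Request:
{"fn": "send_rows", "kwargs": {
  "targets": [
    {"offset": [3, -1, 0], "spin": 0},
    {"offset": [6, -2, 0], "spin": 0},
    {"offset": [9, -3, 0], "spin": 0},
    {"offset": [12, -4, 0], "spin": 0},
    {"offset": [14, -5, 0], "spin": 0},
    {"offset": [14, -5, 0], "spin": 0}
  ]
}}

```text
time_s: 2.27
eef_pos: [567.5, 187.4, 296.5]
ee_rot: [-0.001, 0.204, 0.979, -0.0]
force: [-0.1, -0.1, -0.4]
grip_width: 0.002
grip_force: 0.0
```

```bash
python3 w.py w3 holder_base jaw_fin jaw_index mark_line
```

```text
2.2667 [567.5 187.4 296.5] [[-0.92, 0.4, -0.0], [0.4, 0.92, -0.0], [0.0, -0.0, -1.0]]
cam at [508.2 213.4 439.1] axis [ 0.2 -0.1 -1. ]
holder_base 0.71 [268.3 186.3] [603.7 194.6  43.2]
jaw_fin 0.73 [270.4 199.6] [609.7 192.7  79.1]
jaw_index 0.59 [317.5 192.6] [637.3 246.1  33.2]
jaw_index 0.2 [266.5 185.8] [602.5 192.9  42.5]
mark_line 0.79 [315.9 159.4] [598.3 258.7  33.2]
```

View pics/w3.png

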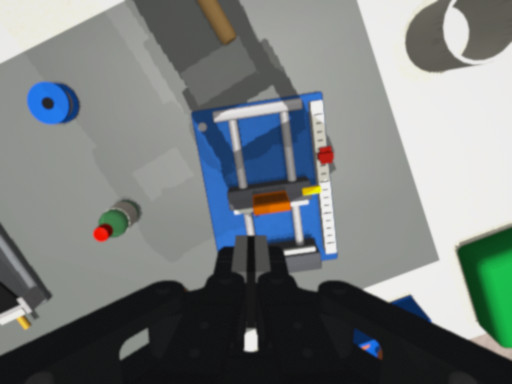

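The wrist view shows the fin at (271,203), the yellow finger end at about (318,190), the red marker at (325,155), and the white rail running from (317,95) to (332,255).

Request:
{"fn": "send_rows", "kwargs": {
  "targets": [
    {"offset": [0, -3, 0], "spin": 0},
    {"offset": [-1, -7, 0], "spin": 0},
    {"offset": [-2, -11, 0], "spin": 0},
    {"offset": [-2, -15, 0], "spin": 0},
    {"offset": [-2, -19, 0], "spin": 0},
    {"offset": [-2, -23, 0], "spin": 0},
    {"offset": [-2, -27, 0], "spin": 0},
    {"offset": [-2, -31, 0], "spin": 0}
  ]
}}

```text
time_s: 3.18
eef_pos: [545.0, -123.0, 298.8]
ee_rot: [0.001, 0.203, 0.979, -0.0]
force: [1.0, 0.9, 0.4]
grip_width: -0.002
grip_force: 0.0
```

Request:
{"fn": "send_rows", "kwargs": {
  "targets": [
    {"offset": [0, -3.5, 0], "spin": 0},
    {"offset": [0, -6, 0], "spin": 0},
    {"offset": [0, -8, 0], "spin": 0},
    {"offset": [0, -8, 0], "spin": 0}
  ]
}}

```text
time_s: 3.52
eef_pos: [545.1, -204.6, 297.9]
ee_rot: [-0.0, 0.205, 0.979, -0.0]
force: [0.1, 0.3, -0.5]
grip_width: -0.003
grip_force: 0.0
```

```bash
python3 w.py w4 paddle_pad; cat > seg.py <<'E'
from h import *
np.set_printoptions(precision=1,suppress=True)
def seg(tag,lo,hi,box,z=None):
    P=cv2.imread(f'pics/{tag}.png'); f=np.load(f'pics/{tag}.npz'); cv=(ctrl.calibration('wrist'),f['V'])
    H=cv2.cvtColor(P,cv2.COLOR_BGR2HSV); M=cv2.inRange(H,np.array(lo),np.array(hi)); B=np.zeros_like(M); x0,y0,x1,y1=box; B[y0:y1,x0:x1]=1; M=M*B
    n,l,st,c=cv2.connectedComponentsWithStats(M); k=1+np.argmax(st[1:,4]); m=l==k
    d=f['D'][m]; d=d[d>0]
    v,u=np.nonzero(m); Z=f['D'][m]; X=np.array([pt(cv,(a,b),e) for a,b,e in zip(u,v,Z) if e>0])
    return cv,m,c[k],st[k],X
if __name__=='__main__':
    for n,lo,hi,b in [('red',(0,180,90),(4,255,255),(300,130,350,180)),('yellow',(22,150,80),(35,255,255),(290,170,340,210)),('orange',(8,150,80),(20,255,255),(240,180,300,225))]:
        cv,m,c,st,X=seg('w3',lo,hi,b); print(n,c,st,'z pct',np.percentile(X[:,2],[5,50,95]),'med',np.median(X,0))
        (cc,wh,a)=cv2.minAreaRect(np.argwhere(m)[:,::-1].astype(np.float32)); print('  rect',cc,wh,a)
E
python3 seg.py
```

```text
3.5167 [ 545.1 -204.6  297.9] [[-0.92, 0.4, -0.0], [0.4, 0.92, -0.0], [-0.0, -0.0, -1.0]]
cam at [ 485.7 -178.4  440.4] axis [ 0.2 -0.1 -1. ]
paddle_pad 0.79 [259.5 166.3] [ 553.  -196.9   58. ]
red [325.3 154.7] [318 147  15  16 186] z pct [39.1 46.9 48.6] med [594.4 269.6  46.9]
  rect (325.0, 154.5) (15.0, 14.0) 90.0
yellow [310.7 189.8] [302 185  19  10 131] z pct [44.8 47.8 49. ] med [626.2 238.5  47.8]
  rect (310.7839660644531, 189.81201171875) (7.244861125946045, 18.425201416015625) 79.69515228271484
orange [270.8 203.5] [253 191  38  24 521] z pct [49.6 95.6 97.8] med [611.7 191.8  95.6]
  rect (270.62713623046875, 201.8265838623047) (19.91949462890625, 36.72181701660156) 81.25383758544922
```

View pics/w4.png

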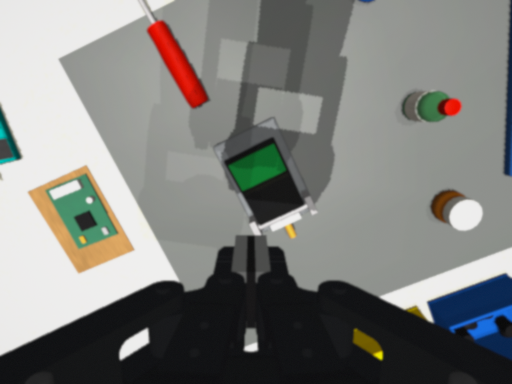

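The wrist view shows the black paddle with its green end at (258,165), its hinge towards (282,222) (world +x), on the grey base. The measured pad is (553,-197,58), and its height agrees with the text.

Request:
{"fn": "send_rows", "kwargs": {
  "targets": [
    {"offset": [0.2, 0.2, -3.5], "spin": 0},
    {"offset": [0.5, 0.5, -7.5], "spin": 0},
    {"offset": [0.6, 0.6, -11.5], "spin": 0},
    {"offset": [0.6, 0.6, -15], "spin": 0},
    {"offset": [0.6, 0.6, -18], "spin": 0},
    {"offset": [0.6, 0.6, -21], "spin": 0},
    {"offset": [0.6, 0.6, -22.5], "spin": 0},
    {"offset": [0.6, 0.6, -22.5], "spin": 0}
  ]
}}

```text
time_s: 4.28
eef_pos: [550.3, -193.5, 70.1]
ee_rot: [-0.003, 0.203, 0.979, 0.001]
force: [0.0, 0.9, -0.5]
grip_width: 0.002
grip_force: 0.0
```

```bash
python3 - <<'E'
from h import *
np.set_printoptions(precision=1,suppress=True)
s=ctrl.sense();print(s['eef_pos'],s['force'])
for n in ['top','side']:
    cv=cam(n); P,D=ctrl.capture(n); print(n,proj(cv,s['eef_pos']))
    u,v=proj(cv,s['eef_pos']).astype(int); cv2.imwrite(f'pics/{n}5.png',P[v-40:v+40,u-50:u+50,::-1]); 
a,b=[cv2.resize(cv2.imread(f'pics/{n}5.png'),(400,320),interpolation=cv2.INTER_CUBIC) for n in('top','side')]
cv2.imwrite('pics/p5.png',np.hstack([a,b]))
E
```

```text
[ 550.3 -193.5   70.1] [ 0.   0.9 -0.5]
top [316.7 192.9]
side [291.2 233.5]
```

View pics/p5.png

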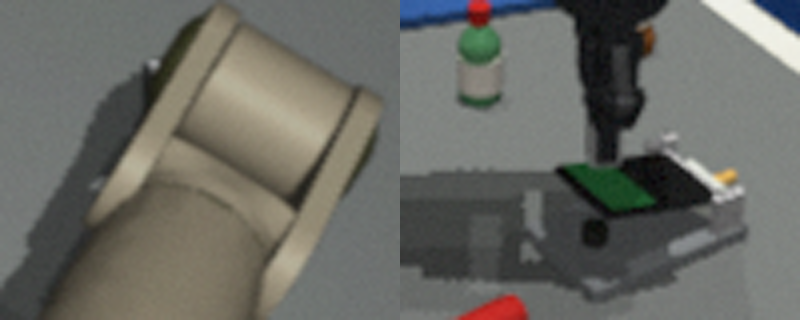

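The side crop shows the shut fingertips just above the green end, slightly to the far (+y) side. I'll nudge -y and press.

Request:
{"fn": "send_rows", "kwargs": {
  "targets": [
    {"offset": [-0.2, -0.5, -0.5], "spin": 0},
    {"offset": [-0.2, -0.5, -1.2], "spin": 0},
    {"offset": [-0.2, -0.5, -1.9], "spin": 0},
    {"offset": [-0.2, -0.5, -2.6], "spin": 0},
    {"offset": [-0.2, -0.5, -3.0], "spin": 0},
    {"offset": [-0.2, -0.5, -3.2], "spin": 0},
    {"offset": [-0.2, -0.5, -3.2], "spin": 0}
  ]
}}

```text
time_s: 4.97
eef_pos: [549.4, -201.4, 40.8]
ee_rot: [-0.0, 0.203, 0.979, -0.0]
force: [-2.7, -0.5, 5.1]
grip_width: 0.003
grip_force: 2.4
```

Request:
{"fn": "send_rows", "kwargs": {
  "targets": [
    {"offset": [0, 0, -0.2], "spin": 0},
    {"offset": [0, 0, -0.4], "spin": 0},
    {"offset": [0, 0, -0.4], "spin": 0}
  ]
}}

```text
time_s: 5.22
eef_pos: [549.7, -201.3, 37.2]
ee_rot: [0.0, 0.203, 0.979, -0.0]
force: [-3.8, -1.1, 5.9]
grip_width: 0.003
grip_force: 2.8
```

Request:
{"fn": "send_rows", "kwargs": {
  "targets": [
    {"offset": [0, 0, -0.2], "spin": 0},
    {"offset": [0, 0, -0.3], "spin": 0},
    {"offset": [0, 0, -0.3], "spin": 0}
  ]
}}

```text
time_s: 5.47
eef_pos: [549.8, -201.5, 36.4]
ee_rot: [0.0, 0.203, 0.979, -0.0]
force: [-10.8, 2.6, 22.0]
grip_width: -0.004
grip_force: 11.4
```

On the stop: the force rose to 22 N with almost no further travel. I'll hold, check, then release.

Request:
{"fn": "send_rows", "kwargs": {
  "targets": [
    {"offset": [0, 0, 0], "spin": 0},
    {"offset": [0, 0, 0], "spin": 0},
    {"offset": [0, 0, 0], "spin": 0},
    {"offset": [0, 0, 0], "spin": 0},
    {"offset": [0, 0, 0], "spin": 0},
    {"offset": [0, 0, 0], "spin": 0}
  ]
}}

```text
time_s: 5.97
eef_pos: [549.8, -201.4, 36.4]
ee_rot: [0.0, 0.203, 0.979, -0.0]
force: [-11.1, 2.4, 22.8]
grip_width: -0.0
grip_force: 11.4
```

Request:
{"fn": "send_rows", "kwargs": {
  "targets": [
    {"offset": [0, 0, 1], "spin": 0},
    {"offset": [0, 0, 2], "spin": 0},
    {"offset": [0, 0, 3], "spin": 0},
    {"offset": [0, 0, 6], "spin": 0},
    {"offset": [0, 0, 10], "spin": 0},
    {"offset": [0, 0, 14], "spin": 0},
    {"offset": [0, 2, 17], "spin": 0},
    {"offset": [0, 5, 20], "spin": 0}
  ]
}}

```text
time_s: 6.63
eef_pos: [549.3, -152.6, 235.5]
ee_rot: [0.0, 0.205, 0.979, -0.0]
force: [1.1, 0.6, 0.6]
grip_width: -0.001
grip_force: 0.0
```

```bash
python3 - <<'E'
from h import *
np.set_printoptions(precision=2,suppress=True)
# holder axes from w3: rail edge, fin top rect, jaw
f=np.load('pics/w3.npz'); cv=(ctrl.calibration('wrist'),f['V'])
P=cv2.imread('pics/w3.png');H=cv2.cvtColor(P,cv2.COLOR_BGR2HSV)
# blue plate left edge & yaw: plate top z=14
M=cv2.inRange(H,np.array((105,150,60)),np.array((125,255,255)));M[:, :180]=0;M[:90]=0;M[262:]=0;M[:,345:]=0
h=cv2.convexHull(np.argwhere(M>0)[:,::-1].astype(np.float32))
pts=[atz(cv,p,14)[:2] for p in h[:,0]]
r=cv2.minAreaRect(np.array(pts,np.float32)); print('plate',r)
# rail line: white-pixel centers per row
pp=[]
for v in range(105,240,5):
    if 140<v<205: continue
    u=np.nonzero((H[v,300:345,1]<60)&(H[v,300:345,2]>150))[0]
    if len(u): pp.append((300+u.mean(),v,len(u)))
w=np.array([atz(cv,p[:2],dep and pt(cv,p[:2],dep(f['D'],p[:2]))[2])[:2] for p in pp]); print(np.array(pp)[[0,-1]])
d=cv2.fitLine(w.astype(np.float32),cv2.DIST_HUBER,0,.01,.01).ravel(); print('rail dir',d,np.degrees(np.arctan2(d[1],d[0])))
# jaw yellow finger direction
for uv,z in [((325,155),46),((318,190),46),((271,206),97)]: print(uv,atz(cv,uv,z))
E
```

```text
plate ((613.3113403320312, 191.33978271484375), (156.28469848632812, 216.241455078125), 75.13394927978516)
[[327.   105.    35.  ]
 [327.95 235.    20.  ]]
rail dir [  0.93  -0.37 612.26 275.29] -21.636913
(325, 155) [594.86 268.66  46.  ]
(318, 190) [630.48 246.75  46.  ]
(271, 206) [611.27 191.63  97.  ]
```

The paddle was held on its stop for about 0.7 s and released. The holder measures as centre (613,191), yaw -14.9°, plate 156x216 mm (given 160x220), fin at (611,192), mark at about 40 mm. Next I'll go above the fin and turn so the fingers close along the slide.

Request:
{"fn": "send_rows", "kwargs": {
  "targets": [
    {"offset": [0.5, 2, 0], "spin": -0.11},
    {"offset": [1, 5, 0], "spin": -0.22},
    {"offset": [1.5, 8, 0], "spin": -0.33},
    {"offset": [2, 11, 0], "spin": -0.44},
    {"offset": [2.5, 14, 0], "spin": -0.55},
    {"offset": [3, 17, 0], "spin": -0.66},
    {"offset": [3.5, 20, 0], "spin": -0.77},
    {"offset": [4, 22, 0], "spin": -0.88}
  ],
  "grip": 0.6
}}

```text
time_s: 7.3
eef_pos: [589.3, 71.0, 233.6]
ee_rot: [-0.001, 0.603, 0.798, 0.0]
force: [0.1, -0.0, 0.4]
grip_width: 0.602
grip_force: 0.0
```

Request:
{"fn": "send_rows", "kwargs": {
  "targets": [
    {"offset": [0.5, 3, 0], "spin": -0.11},
    {"offset": [1, 5, 0], "spin": -0.22},
    {"offset": [1.5, 7, 0], "spin": -0.33},
    {"offset": [2, 9, 0], "spin": -0.44},
    {"offset": [2.2, 11, 0], "spin": -0.54},
    {"offset": [2.2, 12.4, 0], "spin": -0.54},
    {"offset": [2.2, 12.4, 0], "spin": -0.54},
    {"offset": [2.2, 12.4, 0], "spin": -0.54}
  ]
}}

```text
time_s: 7.97
eef_pos: [611.4, 192.4, 233.4]
ee_rot: [-0.0, 0.791, 0.611, -0.0]
force: [-0.5, -0.5, -0.6]
grip_width: 0.598
grip_force: 0.0
```

```bash
python3 w.py w6 jaw_fin jaw_index mark_line
```

```text
7.9667 [611.4 192.4 233.4] [[0.25, 0.97, -0.0], [0.97, -0.25, -0.0], [-0.0, -0.0, -1.0]]
cam at [628.9 255.9 375.9] axis [-0.1 -0.3 -1. ]
jaw_fin 0.58 [256.6 182.8] [617.6 192.3  96.7]
mark_line 0.68 [211.3 108.9] [588.6 260.1  14.3]
```

View pics/w6.png

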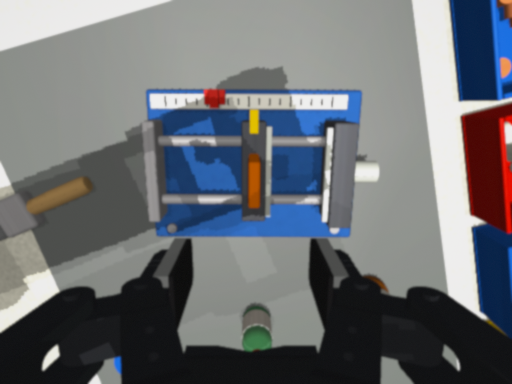

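The view shows the fin centred at (254,183), the yellow finger at (254,121) and the red marker at (214,98), with the holder aligned with the image.

```bash
cat > m.py <<'E'
from seg import *
import sys
t=sys.argv[1]; a=np.radians(-14.9); ex=np.array([np.cos(a),np.sin(a)]); ey=np.array([-ex[1],ex[0]])
o=np.array([613.3,191.3]); S=[]
for n,lo,hi,b in [('red',(0,180,80),(4,255,255),(130,40,300,140)),('yellow',(22,150,60),(35,255,255),(130,80,320,150)),('orange',(6,150,60),(20,255,255),(130,120,300,240))]:
    cv,m,c,st,X=seg(t,lo,hi,b); zt=np.percentile(X[:,2],90); X=X[X[:,2]>zt-4]
    q=(X[:,:2]-o)@np.c_[ex,ey]; l,h=np.percentile(q,[3,97],axis=0); mid=(l+h)/2
    print(n,st,'ztop',zt,'n',len(X),'holder xy mid',mid,'size',h-l,'world',o+mid[0]*ex+mid[1]*ey); S.append(mid[0])
print('still to pull',S[1]-S[0],'from fin',S[2]-S[0])
E
python3 m.py w6
```

```text
red [205  90  19  17 287] ztop 48.61278998629615 n 149 holder xy mid [-36.   70.4] size [ 7.4 14.1] world [596.6 268.6]
yellow [249 110  10  24 211] ztop 48.939531056863245 n 195 holder xy mid [ 1.8 49.9] size [ 7.6 20.1] world [627.8 239.1]
orange [248 154  13  55 671] ztop 97.51610266264794 n 552 holder xy mid [1.3 0.7] size [ 9.3 37.4] world [614.7 191.6]
still to pull 37.791652818859 from fin 37.3239058749944
```

The fin centre is (614.7,191.6), top at 97 mm as given, and the pull is about 38 mm. I'll descend.

Request:
{"fn": "send_rows", "kwargs": {
  "targets": [
    {"offset": [0.3, 0, -3], "spin": 0},
    {"offset": [0.3, 0, -6], "spin": 0},
    {"offset": [0.3, 0, -9], "spin": 0},
    {"offset": [0.3, 0, -12], "spin": 0},
    {"offset": [0.3, 0, -14.5], "spin": 0},
    {"offset": [0.3, 0, -16.5], "spin": 0},
    {"offset": [0.3, 0, -17.1], "spin": 0},
    {"offset": [0.3, 0, -17.1], "spin": 0}
  ]
}}

```text
time_s: 8.83
eef_pos: [614.1, 191.5, 61.3]
ee_rot: [-0.001, 0.793, 0.61, -0.001]
force: [-0.6, -0.0, 0.5]
grip_width: 0.6
grip_force: 0.0
```

Request:
{"fn": "send_rows", "kwargs": {
  "targets": [
    {"offset": [0, 0, 0], "spin": 0},
    {"offset": [0, 0, 0], "spin": 0},
    {"offset": [0, 0, 0], "spin": 0},
    {"offset": [0, 0, 0], "spin": 0},
    {"offset": [0, 0, 0], "spin": 0},
    {"offset": [0, 0, 0], "spin": 0},
    {"offset": [0, 0, 0], "spin": 0},
    {"offset": [0, 0, 0], "spin": 0}
  ],
  "grip": 0,
  "squeeze": 60
}}

```text
time_s: 9.5
eef_pos: [614.1, 192.5, 64.1]
ee_rot: [-0.0, 0.792, 0.61, -0.0]
force: [-8.4, 0.1, 7.9]
grip_width: 0.106
grip_force: 59.4
```

```bash
python3 w.py w7 jaw_index mark_line; python3 m.py w7
```

```text
9.5 [614.1 192.5  64.1] [[0.26, 0.97, -0.0], [0.97, -0.26, 0.0], [0.0, -0.0, -1.0]]
cam at [631.9 255.9 206.6] axis [-0.1 -0.3 -1. ]
jaw_index 0.68 [250.6 271.2] [617.4 200.7  97. ]
jaw_index 0.59 [246.8 119.7] [628.4 249.2  47.7]
mark_line 0.87 [167.7 117.4] [586.1 260.   13.9]
red [ 150   77   43   38 1382] ztop 48.39397303001241 n 738 holder xy mid [-36.   70.2] size [ 7.9 15. ] world [596.6 268.4]
yellow [241 118  20  32 584] ztop 48.691300283285884 n 569 holder xy mid [ 1.4 53.6] size [ 7.8 13.3] world [628.4 242.7]
orange [237 204  28  36 831] ztop 88.34653723532476 n 184 holder xy mid [ 1.4 19.5] size [9.1 1.8] world [619.7 209.8]
still to pull 37.35967146241505 from fin 37.408480857110526
```

View pics/w7.png

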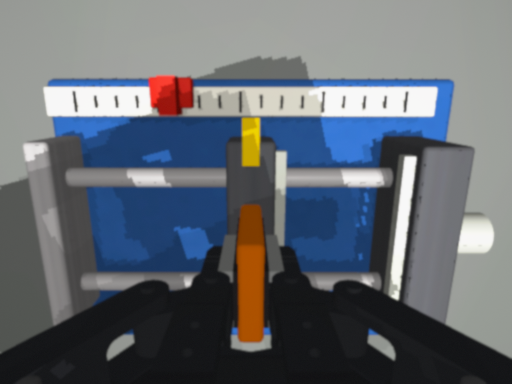

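The fin is held between the pads (60 N, opening 0.106, about 9 mm). The marker (165,95) and the finger (251,140) are in clear view, with 37.4 mm to go. I'll pull to just short, then measure.

Request:
{"fn": "send_rows", "kwargs": {
  "targets": [
    {"offset": [-0.5, 0.13, 0], "spin": 0},
    {"offset": [-1.1, 0.29, 0], "spin": 0},
    {"offset": [-1.7, 0.45, 0], "spin": 0},
    {"offset": [-2.3, 0.61, 0], "spin": 0},
    {"offset": [-2.9, 0.77, 0], "spin": 0},
    {"offset": [-3.4, 0.9, 0], "spin": 0},
    {"offset": [-3.4, 0.9, 0], "spin": 0},
    {"offset": [-3.4, 0.9, 0], "spin": 0}
  ],
  "squeeze": 80
}}

```text
time_s: 10.32
eef_pos: [582.6, 200.9, 64.2]
ee_rot: [0.002, 0.793, 0.61, 0.003]
force: [8.9, -1.7, 1.6]
grip_width: 0.108
grip_force: 78.7
```

```bash
python3 w.py w8 jaw_index mark_line; python3 m.py w8
```

```text
10.3167 [582.6 200.9  64.2] [[0.26, 0.97, 0.01], [0.97, -0.26, 0.0], [0.0, 0.01, -1.0]]
cam at [599.4 264.2 206.8] axis [-0.1 -0.3 -1. ]
jaw_index 0.86 [247.3 119.4] [597.2 257.6  47.5]
mark_line 0.56 [236.9 114.4] [593.3 261.   47.6]
red [ 220   77   41   38 1309] ztop 48.398650040623735 n 665 holder xy mid [-36.   70.3] size [ 7.5 15. ] world [596.6 268.5]
yellow [241 117  20  33 570] ztop 48.703751715959314 n 543 holder xy mid [-31.4  53.5] size [ 7.3 13.4] world [596.8 251.1]
orange [237 204  28  36 828] ztop 88.56341495823497 n 184 holder xy mid [-31.2  19.4] size [8.9 1.6] world [588.2 218.1]
still to pull 4.6687376883561456 from fin 4.837059018436193
```

View pics/w8.png

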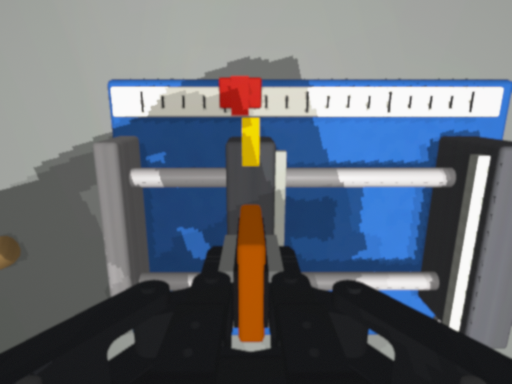

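The jaw is near the mark: the yellow finger is at (251,140), and the red marker has a wide head at (240,92) with a narrower tip below it at about (238,110). I'll look at the tip row by row.

```bash
cat > t.py <<'E'
from seg import *
import sys
t=sys.argv[1]; a=np.radians(-14.9); ex=np.array([np.cos(a),np.sin(a)]); ey=np.array([-ex[1],ex[0]]); o=np.array([613.3,191.3])
for n,lo,hi,b in [('red',(0,180,60),(5,255,255),(130,40,300,140)),('yel',(22,150,60),(35,255,255),(130,80,320,150))]:
    cv,m,c,st,X=seg(t,lo,hi,b); D=np.load(f'pics/{t}.npz')['D']
    for v in range(st[1],st[1]+st[3],3):
        u=np.nonzero(m[v])[0]; q=np.array([pt(cv,(i,v),D[v,i]) for i in u]); h=(q[:,:2]-o)@np.c_[ex,ey]; k=q[:,2]>45
        print(n,v,u.min(),u.max(),'z',np.median(q[:,2]),'y',np.median(h[:,1]),'hi-z n',k.sum(), (h[k,0].min(),h[k,0].max(),h[k,0].mean()) if k.any() else '')
P=cv2.imread(f'pics/{t}.png')[60:180,180:320]; cv2.imwrite(f'pics/{t}z.png',cv2.resize(P,(700,600),interpolation=cv2.INTER_CUBIC))
E
python3 t.py w8
```

```text
red 77 231 248 z 48.110508816262865 y 78.12817715624041 hi-z n 18 (np.float64(-39.66788058239508), np.float64(-32.2708553959725), np.float64(-35.98639387670373))
red 80 220 260 z 40.91360352966316 y 77.34806039240345 hi-z n 18 (np.float64(-39.667720185332), np.float64(-32.2707794161962), np.float64(-35.997887216230055))
red 83 220 259 z 40.89321975926768 y 76.03458832859792 hi-z n 18 (np.float64(-39.756741603472534), np.float64(-32.271382993227746), np.float64(-36.01303194884882))
red 86 220 260 z 40.72049911839807 y 74.71177892059316 hi-z n 18 (np.float64(-39.78274225582986), np.float64(-32.166733452618615), np.float64(-35.891926320262314))
red 89 220 260 z 40.59238744344813 y 73.40573421326734 hi-z n 18 (np.float64(-39.78127047137477), np.float64(-32.2714821677262), np.float64(-36.02524075947744))
red 92 220 259 z 40.71580485838054 y 72.07148721237459 hi-z n 18 (np.float64(-39.78984433423789), np.float64(-32.27151289912781), np.float64(-36.04103488452228))
red 95 220 259 z 40.50940116918213 y 70.73846639660681 hi-z n 18 (np.float64(-39.801097420232125), np.float64(-32.2717453679893
[... 2024 characters left out ...]
09359943), np.float64(-31.358951286938773))
yel 138 241 259 z 48.088885657734494 y 51.69610405061143 hi-z n 17 (np.float64(-35.02642586650275), np.float64(-27.70101456733554), np.float64(-31.363316805545203))
yel 141 241 259 z 47.87883865618238 y 50.31133966816942 hi-z n 17 (np.float64(-35.0378421500412), np.float64(-27.706905830743242), np.float64(-31.35801463451743))
yel 144 242 259 z 47.64397856396069 y 48.91525799302972 hi-z n 18 (np.float64(-35.03984927859581), np.float64(-27.139735213237508), np.float64(-31.12347992172492))
yel 147 242 259 z 47.69456080518954 y 47.546173747791315 hi-z n 17 (np.float64(-35.04811822012579), np.float64(-27.658719556157987), np.float64(-31.35534267060622))
```

View pics/w8z.png

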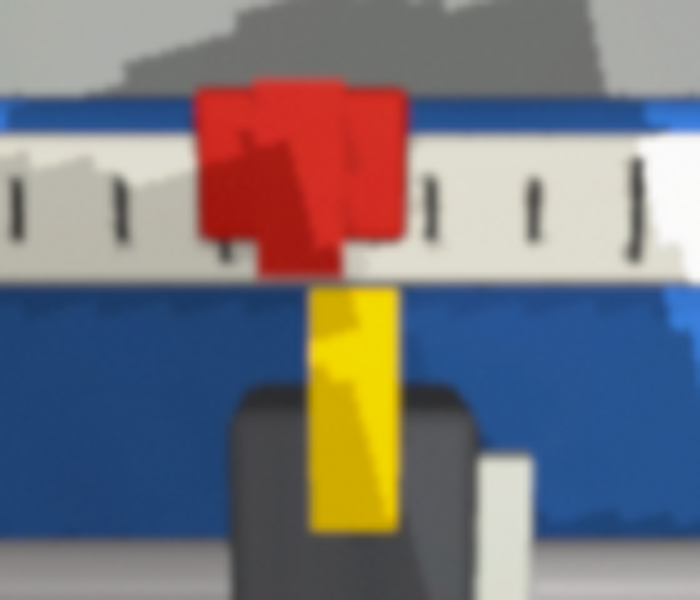

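The crop confirms it: the tip is 8 mm wide and centred at holder x -36.0, and the finger is centred at -31.36. That leaves 4.65 mm.

Request:
{"fn": "send_rows", "kwargs": {
  "targets": [
    {"offset": [-0.2, 0.05, 0], "spin": 0},
    {"offset": [-0.4, 0.1, 0], "spin": 0},
    {"offset": [-0.47, 0.12, 0], "spin": 0},
    {"offset": [-0.47, 0.12, 0], "spin": 0},
    {"offset": [-0.47, 0.12, 0], "spin": 0},
    {"offset": [-0.47, 0.12, 0], "spin": 0}
  ]
}}

```text
time_s: 10.97
eef_pos: [578.3, 202.1, 64.2]
ee_rot: [0.002, 0.793, 0.61, 0.003]
force: [9.6, -1.6, 1.0]
grip_width: 0.101
grip_force: 78.7
```

```bash
python3 w.py w9; python3 m.py w9; python3 t.py w9 | sed -n '2p;12,13p;15,17p'
```

```text
10.9667 [578.3 202.1  64.2] [[0.26, 0.97, 0.01], [0.97, -0.26, 0.0], [0.0, 0.01, -1.0]]
cam at [595.  265.4 206.9] axis [-0.1 -0.3 -1. ]
red [ 229   77   41   38 1300] ztop 48.45674732053514 n 653 holder xy mid [-36.1  70.5] size [ 7.5 14.7] world [596.5 268.7]
yellow [241 117  20  33 579] ztop 48.67961047352431 n 549 holder xy mid [-35.8  53.7] size [ 7.3 13.8] world [592.5 252.4]
orange [238 204  27  36 826] ztop 88.31541856354728 n 188 holder xy mid [-35.7  19.5] size [8.8 1.5] world [583.8 219.3]
still to pull 0.2466830870542296 from fin 0.4082813446766451
red 80 230 269 z 40.6347527084032 y 77.3843549145833 hi-z n 18 (np.float64(-39.82880094783849), np.float64(-32.37468791182993), np.float64(-36.084323051509365))
red 110 242 257 z 48.322117372917134 y 64.15311063340692 hi-z n 16 (np.float64(-39.42184940676154), np.float64(-32.71779336938157), np.float64(-36.0736834492558))
red 113 242 256 z 47.98706386915842 y 62.83731396745575 hi-z n 15 (np.float64(-39.438197973775964), np.float64(-33.13542911114792), np.float64(-36.29344912306872))
yel 120 242 258 z 47.92940890220609 y 59.75591013509438 hi-z n 17 (np.float64(-39.45853626827213), np.float64(-32.24268819744634), np.float64(-35.84337819173907))
yel 123 242 258 z 47.99384904346934 y 58.4320006160436 hi-z n 17 (np.float64(-39.46319877897038), np.float64(-32.21610196365087), np.float64(-35.84315522377957))
yel 126 242 258 z 47.63688263339506 y 57.07968168678722 hi-z n 17 (np.float64(-39.452662433442164), np.float64(-32.159986009701335), np.float64(-35.836418943714406))
```

Only 0.25 mm is left. I'll make one small nudge, hold to check for creep, and confirm that the paddle is up.

Request:
{"fn": "send_rows", "kwargs": {
  "targets": [
    {"offset": [-0.03, 0.01, 0], "spin": 0},
    {"offset": [-0.03, 0.01, 0], "spin": 0},
    {"offset": [-0.03, 0.01, 0], "spin": 0},
    {"offset": [-0.03, 0.01, 0], "spin": 0},
    {"offset": [-0.03, 0.01, 0], "spin": 0},
    {"offset": [-0.03, 0.01, 0], "spin": 0},
    {"offset": [-0.03, 0.01, 0], "spin": 0},
    {"offset": [-0.03, 0.01, 0], "spin": 0}
  ]
}}

```text
time_s: 11.68
eef_pos: [578.0, 202.1, 64.2]
ee_rot: [0.002, 0.793, 0.61, 0.003]
force: [10.2, -1.8, 1.7]
grip_width: 0.107
grip_force: 78.6
```

```bash
python3 w.py w10; python3 m.py w10; python3 - <<'E'
from h import *
cv=cam('side'); P,D=ctrl.capture('side')
for r in ctrl.place_of('side','paddle_pad')[:2]: print(r['uv'],pt(cv,r['uv'],dep(D,r['uv'])))
E
```

```text
11.6833 [578.  202.1  64.2] [[0.26, 0.97, 0.01], [0.97, -0.26, 0.0], [0.0, 0.01, -1.0]]
cam at [594.8 265.4 206.9] axis [-0.1 -0.3 -1. ]
red [ 230   77   41   38 1292] ztop 48.466099484790455 n 654 holder xy mid [-36.3  70.5] size [ 7.5 14.5] world [596.3 268.8]
yellow [241 117  20  33 578] ztop 48.71582994664189 n 545 holder xy mid [-36.1  53.7] size [ 7.3 13.8] world [592.3 252.5]
orange [237 205  28  35 827] ztop 88.41693949226313 n 187 holder xy mid [-35.9  19.5] size [8.8 1.4] world [583.6 219.4]
still to pull 0.24900935909609245 from fin 0.3869200952876426
[286.4, 355.1] [ 340.71862623 -499.06000687   55.882865  ]
```

```bash
python3 - <<'E'
from h import *
cv=cam('side'); P,D=ctrl.capture('side'); D0=np.load('pics/side0.npy')
for uv in [(292,239),(296,241),(289,238),(302,240)]: print(uv,pt(cv,uv,dep(D,uv)).round(1),pt(cv,uv,dep(D0,uv)).round(1))
print(ctrl.finish_job())
E
```

```text
(292, 239) [ 548.4 -201.    57.5] [ 548.3 -201.1   57.6]
(296, 241) [ 553.7 -212.2   56.3] [ 552.6 -213.7   57.7]
(289, 238) [ 542.5 -195.3   59.4] [ 542.5 -195.4   59.4]
(302, 240) [ 574.2 -210.6   50.7] [ 575.5 -208.8   49. ]
the job is handed in; nothing more can be done
None
```

The job is handed in: I held the paddle on its stop for over half a second and it came back up, then pulled the jaw until its yellow finger was level with the red marker to about 0.25 mm, with the gripper still holding it (about 79 N) at hand-in.

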